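# Change a bench suction box over to its square port at half draw

## Robot

A 7-joint arm with a two-finger parallel gripper is mounted at the origin on a cart in front of the work surface, level with it; the furniture and walls round the work are solid. World frame = base frame: x ahead of the robot, y to its left, z up, the work surface at z = 0. Lengths are in m, angles in rad, forces in N, time in s.
With the tool pointing down it reaches from about 0.425 to 0.875 m from the base axis. Payload 4.7 kg.
Tool frame: the origin (TCP) lies midway between the tips of the shut fingers; the grasp point (between the pads) lies 19 mm behind it; x points along the fingers, y is the direction in which the jaws open and shut, and the axes are right-handed (so a half turn about x gives the same grasp; the last joint's range is limited). The gripper opens to 87 mm and grips with 3 to 60 N. Pads are 19 mm wide; open, the fingers measure 117 mm over their backs; the gripper's body (75 mm by 190 mm) begins 51 mm behind the grasp point.
Start: joints at [-1.153, 0.321, -0.07, 1.45, 0.023, 1.371, -0.057], TCP at [0.255, 0.598, 0.223] pointing down, gripper open.
Joint ranges: [-2.86, 2.86], [-0.3, 2.09], [-1.38, 1.24], [0.06, 2.45], [-1.56, 4.7], [0.09, 2.05], [-2.69, 2.69]. Speed limits (rad/s): [2.57, 2.57, 3.14, 3.14, 3.14, 3.14, 3.14].

## Interface

Orientations are given as a rotation vector (axis times angle).
In Python, from bench import ctrl gives the robot as it stands. The module is installed in compiled form; this text tells all that it offers.
- The arm moves only by the tool servo_tool, never from a script. Its arguments are lists of equal length, an entry for each row: "dp": the shift along the tool's x, y, z in units of 25 mm (1.0 is 25 mm), a list of three; "yaw": the turn about the tool's x in units of 6 degrees (1.0 is 6 degrees). A call has exactly 5 rows; each row shifts and turns the commanded pose from where the row before left it, along the tool's axes as they then stand; what a row does not reach is not made up. A row lasts 1/10 s, in which the tool goes at most 50 mm and 8.59 degrees, less where a joint would pass 70% of its speed; a pose out of reach is approached as far as the arm can. A call is refused whole if a number of a shift passes 1 or a number of a turn 1, either way. A call with a gripper value outside its range is refused whole. "fingers" is the opening, from 0 (shut) to 1 (fully open), set as the call begins (left out, the last holds). The fingers move at their own pace and stop on an object; "grip_force" is the grip in N (left out, the last holds). Time passes only in rows, so rows that do not move let the fingers close, or fill a call up. It gives the time, the measured TCP pose, the force and the opening at its end, in the units of the state.
- ctrl.get_state(): the state, without advancing time (a new reading comes with each control period).
- ctrl.get_image(name): name is "scene" or "top" or "wrist"; returns (picture, depth): 384x512x3 uint8, red, green, blue; 384x512 float32, m along the optical axis (not along the pixel's ray), 0 where there is no reading.
- ctrl.camera_info(name): a dict with "fx", "fy", "cx", "cy" (pixels), "extrinsics" (4x4, takes a point from world to camera coordinates); the wrist camera has in their place "hand_eye" (4x4, takes a point from camera to tool coordinates, whose origin is the TCP and whose axes are the tool frame's). Camera axes: x right, y down, z forward; pixel columns grow to the right and rows downward; lengths in m; the calibration is good to about 2 mm. The wrist camera is an equidistant fisheye: a pixel r from the principal point sees the ray r / f radians off the axis. A picture is of the moment at which its call begins: read the wrist's pose just before it. camera_info takes no time and is no camera call.
- ctrl.close_job(): hands the job in, once; it reports no verdict.
Trained networks look in the newest picture that a camera, given by its name, has taken for a name from the list of things; names that differ only in an ending like _2 or _b are one class to them, and where a whole thing is asked for, a point or a joint stands for the part that bears it (a point fixed in the world has none). Each returns a list of dicts, best first, with "score" (0 to 1); they miss things now and then, are a little off and sometimes report something else, mostly with a low value. They report only what shows in the picture. A call takes as long as a camera call.
- ctrl.search_frame(camera, label): "extent" ([left, top, right, bottom] in pixels, round what is visible of it).
- ctrl.cut_out(camera, label): "region" (384x512 bool, what is visible of it) and "extent" ([left, top, right, bottom] in pixels, round what is visible of it).
The state is a dict: "time": time; "joint_positions": joint angles; "qd": joint speeds; "joint_torque": joint torques, N m; "position": TCP position; "tool_rot": TCP orientation; "ft_force": force on the tool from outside, world axes, zero at the start; "torque": the same for the moment, N m; "grip_width": opening from 0.0 (shut) to 1.0 (fully open).
Only numpy, scipy, OpenCV 4.12 (cv2) and the standard library are available. Lean on these libraries where they do the work, as an engineer would, in place of code of your own. Each camera call takes 0.05 s, during which the arm holds its last target.

## Task

Change the bench suction box over to its square port at half draw: press the round port's flip cap fully shut, swing the square port's flip cap open to its stop, and pull the damper rod out to its middle click. Let go of everything, and leave the cast, the tape roll and the jar where they stand.

Things in the scene. Friction and masses are not known exactly. Their poses are not given: they have to be found in the camera images.
- suction_box: Fixed bench suction box. Origin: centre of its underside, on the worktop; x to its back, y to its left, z up. Foot plate 6 mm thick, 120 mm wide, x -170 to 80 mm. Grey plinth with front face at x = -20. White chamber z = 95 to 150, 270 wide, front face at x = -80, overhanging the damper rod. Ports stand on it at x = -20, y = +70 and -70 mm, sides vary.
- damper_rod (a joint): Pull rod at the front (box y = 0, 60 mm up, along box x). 0 = fully in (start), 0.028 m = middle click, 0.056 m = fully out, towards box -x. A detent holds it at each place; leaving one takes about 7 N; let go within 10 mm of the middle, it draws itself to within about 1.5 mm of the click.
- knob_front (a point): Centre of the front face of the rod's black knob: block 26 mm wide, 34 high, 48 long (from this face back). In: face 25 mm in front of the chamber; middle 53; out 81. Three dark lines on the foot plate lie below the face's three positions, the longest is the middle. A vertical gripper strikes the chamber; one whose body leans back to the robot by 30 to 45 degrees clears it.
- round_cap (a joint): Hinge of the round port's flip cap: 0 = shut flat, 1.15 rad = open against its stop. It starts open. Stiff hinge (about 0.06 N m): it stays where it is left.
- round_tab (a point): Centre of the finger tab of the round port's cap: 77 mm from the hinge, tab 20 mm wide along the hinge, 10 mm thick, sticking out 25 mm beyond the 56 mm round cap (7 mm thick) on the side away from the hinge. 1.5 mm above the cap's mid-plane.
- round_hinge (a point): Middle of that cap's hinge line, at the back of the port, 189 mm above the worktop. The hinge line runs along the box's y; the shut cap lies from here towards the box's -x.
- square_cap (a joint): Hinge of the square port's flip cap: 0 = shut flat (as it starts), 1.15 rad = open against its stop. Same stiff hinge.
- square_tab (a point): Centre of the finger tab of the square port's cap (56 mm square, 7 mm thick); tab same as on the round cap, 77 mm from the hinge. When the cap is shut there is 35 mm free under the tab, which can be pinched by its sides from above and swivels between the pads.
- square_hinge (a point): Middle of that cap's hinge line, at the back of the port, 189 mm above the worktop, along the box's y.
- white_cast: White plaster dental cast 60x77x26 mm, loose, to the left in front of the box; origin under its centre.
- tape: Roll of tape, 60 mm across, 19 mm high, lying loose to the right in front of the box; origin under its centre.
- jar: Open paint jar 66 mm across, 124 mm high, loose, standing at the left flank of the box; origin under its centre.

How it is judged:
By the outcome, as a careful person would: the job done as asked, in the order asked, and still so for the second after the job is handed in, with the robot touching nothing.
It also fails if it takes over 59 s, if anything falls off the work surface, if the arm or the gripper's body presses on something with over 40 N, if the wrist force passes 120 N, or if a joint passes its speed limit or range.

## Working session

There is one attempt and no reset: what is moved stays moved. The work goes in short steps, Python scripts to look and compute and a tool call to move; the robot and the scene stay as the last step left them, time stands still between calls to the robot, and variables do not carry over. Pictures are saved under pics/ and viewed, and the job is handed in when it is done.

Besides the shell and the picture viewer there is one more tool, called as name([rows], argument=value, ...), one row to a line, values as JSON. servo_tool: Moves the arm, as the interface text tells. Its arguments: {"type":"object","properties":{"dp":{"type":"array","items":{"type":"array","items":{"type":"number"}}},"yaw":{"type":"array","items":{"type":"number"}},"fingers":{"type":"number"},"grip_force":{"type":"number"}},"required":["dp","yaw"]}

```bash
mkdir -p pics; ls; cat > h.py <<'E'
import numpy as np, cv2
from scipy.spatial.transform import Rotation as R
from bench import ctrl
def snap(n,fn):
    im,d=ctrl.get_image(n); cv2.imwrite(f'pics/{fn}.png',im[:,:,::-1]); np.save(f'pics/{fn}_d.npy',d); return im,d
def unproj(ci,u,v,z):
    p=np.array([(u-ci['cx'])/ci['fx']*z,(v-ci['cy'])/ci['fy']*z,z,1.0]); return (np.linalg.inv(np.array(ci['extrinsics']))@p)[:3]
def proj(ci,P):
    c=np.array(ci['extrinsics'])@np.r_[P,1]; return np.array([c[0]/c[2]*ci['fx']+ci['cx'],c[1]/c[2]*ci['fy']+ci['cy'],c[2]])
def cloud(ci,d):
    v,u=np.mgrid[0:384,0:512]; P=np.stack([(u-ci['cx'])/ci['fx']*d,(v-ci['cy'])/ci['fy']*d,d,np.ones_like(d)],-1)
    return (P@np.linalg.inv(np.array(ci['extrinsics'])).T)[...,:3]
def st():
    s=ctrl.get_state(); print('t',s['time'],'p',np.round(s['position'],4),'rv',np.round(s['tool_rot'],4),'F',np.round(s['ft_force'],1),'g',s['grip_width']); print(' q',np.round(s['joint_positions'],3)); print(np.round(R.from_rotvec(s['tool_rot']).as_matrix(),3)); return s
E
python3 - <<'E'
from h import *
st()
for n in ['scene','top']:
    snap(n,n+'0'); print(ctrl.camera_info(n))
print(ctrl.camera_info('wrist'))
st()
for n in ['scene','top']:
  for l in ['knob_front','round_tab','square_tab','suction_box','white_cast','tape','jar']:
    print(n,l,[(np.round(r['score'],2),np.round(r['extent'])) for r in ctrl.search_frame(n,l)[:2]])
st()
E
```

```text
pics
t 0.0 p [0.2553 0.5972 0.2215] rv [ 0.3152  1.5478 -0.3182] F [-0.6 -0.4 -0. ] g 1.0009609765674838
 q [-1.153  0.322 -0.07   1.452  0.023  1.371 -0.057]
[[-0.001  0.393  0.92 ]
 [-0.002  0.92  -0.393]
 [-1.    -0.002  0.   ]]
{'fx': 480.96729602499784, 'fy': 480.96729602499784, 'cx': 259.88660721770714, 'cy': 186.90345641310014, 'extrinsics': array([[ 0.64794983, -0.76156538, -0.01338613, -0.36189116],
       [-0.57992121, -0.48185835, -0.65688957,  0.46420705],
       [ 0.49381414,  0.43339439, -0.75386796,  1.03251497],
       [ 0.        ,  0.        ,  0.        ,  1.        ]])}
{'fx': 494.6605072436584, 'fy': 494.6605072436584, 'cx': 255.19258731954665, 'cy': 192.29359351555706, 'extrinsics': array([[-1.47465582e-04, -9.99999929e-01,  3.45561469e-04,
         5.82305771e-02],
       [-9.88248757e-01,  9.29121865e-05, -1.52854130e-01,
         6.68468870e-01],
       [ 1.52854087e-01, -3.64041416e-04, -9.88248701e-01,
         1.11791371e+00],
       [ 0.00000000e+00,  0.00000000e+00,  0.00000000e+00,
         1.00000000e+00]])}
{'fx': 297.3186396354542, 'fy': 297.31863963
[... 1380 characters left out ...]
4), array([346., 157., 372., 172.])), (np.float64(0.5), array([216., 179., 245., 209.]))]
top square_tab [(np.float64(0.67), array([277., 171., 309., 206.]))]
top suction_box [(np.float64(0.76), array([253., 122., 392., 255.]))]
top white_cast [(np.float64(0.96), array([252., 244., 287., 268.])), (np.float64(0.37), array([340., 152., 374., 191.]))]
top tape [(np.float64(0.65), array([373., 215., 399., 237.]))]
top jar [(np.float64(0.8), array([216., 177., 243., 211.]))]
t 0.8 p [0.2554 0.5977 0.2226] rv [ 0.3168  1.5474 -0.3166] F [-0.8 -0.1 -1.2] g 1.003755999113628
 q [-1.153  0.321 -0.07   1.45   0.023  1.371 -0.057]
[[ 0.     0.393  0.92 ]
 [ 0.     0.92  -0.393]
 [-1.     0.     0.   ]]
```

View upscaled.

```bash
python3 - <<'E'
import cv2
a=cv2.imread('pics/scene0.png')[130:310,200:420]; cv2.imwrite('pics/s1.png',cv2.resize(a,None,fx=3.3,fy=3.3,interpolation=2))
a=cv2.imread('pics/top0.png')[110:280,200:420]; cv2.imwrite('pics/t1.png',cv2.resize(a,None,fx=3.4,fy=3.4,interpolation=2))
E
```

```text
(no output)
```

View pics/s1.png

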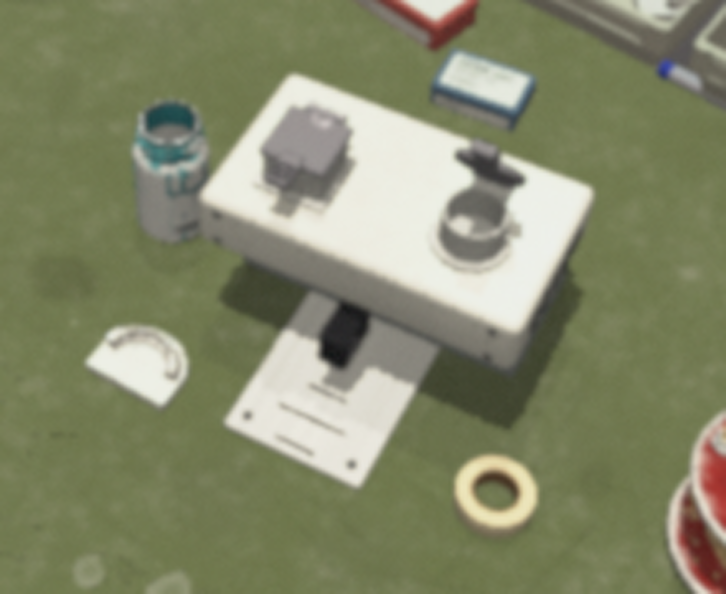

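View pics/t1.png

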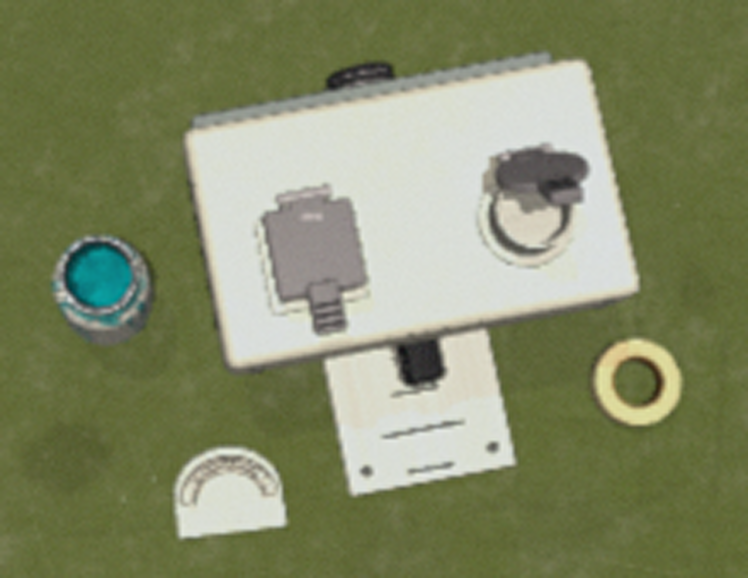

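View pics/scene0.png

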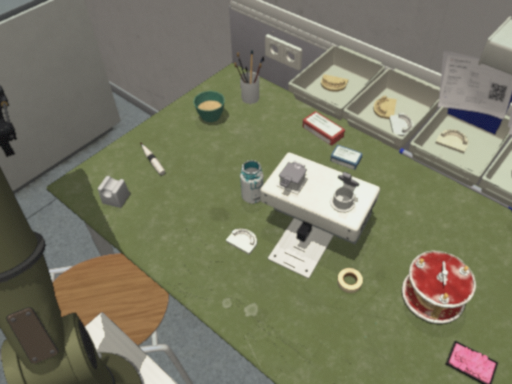

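View pics/top0.png

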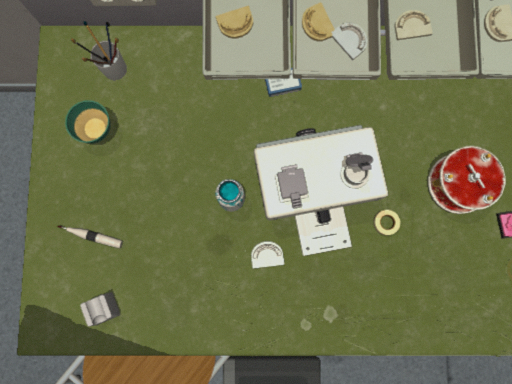

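```bash
python3 - <<'E'
from h import *
out=[]
for n in ['scene','top']:
    ci=ctrl.camera_info(n); im=cv2.imread(f'pics/{n}0.png'); d=np.load(f'pics/{n}0_d.npy'); P=cloud(ci,d)
    x,y,z=P[...,0],P[...,1],P[...,2]
    print(n,'table z',np.median(z[(d>0)&(abs(x-.5)<.1)&(abs(y)<.2)]))
    m=(d>0)&(abs(z-.15)<.008)&(x>.4)&(x<.9)&(y>-.35)&(y<.25)
    m=cv2.morphologyEx(m.astype(np.uint8),cv2.MORPH_CLOSE,np.ones((15,15)))
    k,lab,s,c=cv2.connectedComponentsWithStats(m); i=1+np.argmax(s[1:,4]); m=(lab==i)&(abs(z-.15)<.008)&(d>0)
    print(m.sum(),'z',np.median(z[m]))
    r=cv2.minAreaRect(P[m][:,:2].astype(np.float32)); print(r)
    # white foot plate
    hsv=cv2.cvtColor(im,cv2.COLOR_BGR2HSV)
    # caps & tab points above chamber
    c0=np.array(r[0])
    h=(d>0)&(z>.165)&(np.hypot(x-c0[0],y-c0[1])<.17)
    k,lab,s,c=cv2.connectedComponentsWithStats(h.astype(np.uint8))
    for i in range(1,k):
        if s[i,4]>30:
            q=P[lab==i]; print(s[i],'min',q.min(0).round(3),'max',q.max(0).round(3),'med',np.median(q,0).round(3))
E
```

```text
scene table z -0.0011653831622210342
3865 z 0.1486333237498847
((0.6989274621009827, -0.08317448198795319), (0.16246408224105835, 0.2689851224422455), 11.168755531311035)
[278 160  29  28 558] min [ 0.614 -0.048  0.165] max [0.707 0.013 0.198] med [ 0.66  -0.023  0.191]
[333 172  26  35 454] min [ 0.666 -0.18   0.165] max [ 0.731 -0.125  0.266] med [ 0.7   -0.155  0.183]
top table z 0.0012575821891924743
7290 z 0.15028923069411493
((0.6990819573402405, -0.0844636857509613), (0.1609407663345337, 0.269825279712677), 10.770309448242188)
[344 152  30  33 493] min [ 0.667 -0.182  0.165] max [ 0.733 -0.126  0.267] med [ 0.699 -0.152  0.218]
[277 164  31  45 900] min [ 0.614 -0.05   0.166] max [0.708 0.013 0.201] med [ 0.664 -0.021  0.193]
```

```bash
cat >> h.py <<'E'
PSI=np.deg2rad(10.9); O=np.array([.699,-.084,0])
Rb=np.array([[np.cos(PSI),-np.sin(PSI),0],[np.sin(PSI),np.cos(PSI),0],[0,0,1]])
def tobox(P): return (np.asarray(P)-O)@Rb
def toworld(b): return Rb@np.asarray(b)+O
def tip():
    s=st(); print('box TCP mm',(tobox(s['position'])*1e3).round(1),'tool axes in box\n',(Rb.T@R.from_rotvec(s['tool_rot']).as_matrix()).round(3)); return s
E
python3 - <<'E'
from h import *
for n in ['scene','top']:
    ci=ctrl.camera_info(n); d=np.load(f'pics/{n}0_d.npy'); P=cloud(ci,d); B=tobox(P)*1e3
    x,y,z=B[...,0],B[...,1],B[...,2]
    sq=(d>0)&(z>170)&(abs(y-70)<45)&(abs(x)<120)
    def pc(a): return np.percentile(a,[2,50,98]).round(1)
    print(n,'sq x',pc(x[sq]),'y',pc(y[sq]),'z',pc(z[sq]))
    t=sq&(x<-52)&(z>180); print(' tab x',pc(x[t]),'y',pc(y[t]),'z',pc(z[t]),t.sum())
    ca=sq&(x>-45); print(' cap x',pc(x[ca]),'y',pc(y[ca]),'z',pc(z[ca]))
    rd=(d>0)&(z>215)&(abs(y+70)<45)&(abs(x)<120); print(' round x',pc(x[rd]),'y',pc(y[rd]),'z',pc(z[rd]))
    rt=(d>0)&(z>250)&(abs(y+70)<45)&(abs(x)<120); print(' rtab x',pc(x[rt]),'y',pc(y[rt]),'z',pc(z[rt]),rt.sum())
    kb=(d>0)&(z>35)&(z<90)&(abs(y)<30)&(x<-82)&(x>-160); print(' knob x',pc(x[kb]),'y',pc(y[kb]),'z',pc(z[kb]),kb.sum())
    fp=(d>0)&(z<15)&(abs(y)<55)&(x<-90)&(x>-165); print(' foot z',pc(z[fp]))
    im=cv2.imread(f'pics/{n}0.png').max(2)
    ks=(d>0)&(abs(y)<30)&(x<-82)&(x>-125)&(im<60)&(z>20);print(' knobdark x',pc(x[ks]),'y',pc(y[ks]),'z',pc(z[ks]),ks.sum())
    print('expected: tab front -73 center -60.5; knob -105')
E
```

```text
scene sq x [-70.  -25.9  15.1] y [44.8 68.4 96.7] z [172.5 191.  196.2]
 tab x [-72.6 -64.4 -52.6] y [61.6 70.1 80.4] z [185.4 193.8 197.4] 66
 cap x [-44.2 -18.4  15.3] y [44.5 68.2 97. ] z [172.1 190.7 194.6]
 round x [-31.6 -15.9  -5.1] y [-94.1 -72.  -43.1] z [215.6 236.9 264.5]
 rtab x [-32.6 -28.5 -21.5] y [-78.3 -69.9 -59.7] z [251.2 261.  265.5] 44
 knob x [-104.8  -99.4  -83.5] y [-12.   -0.6  13.5] z [45.6 71.5 78. ] 149
 foot z [0.6 4.9 9.3]
 knobdark x [-104.2  -99.1  -82.4] y [-11.8  -2.9   9.4] z [50.2 72.6 78.4] 111
expected: tab front -73 center -60.5; knob -105
top sq x [-68.4 -21.7  15.6] y [43.2 69.8 96.2] z [188.4 193.  198.1]
 tab x [-72.  -62.4 -52.1] y [60.5 70.5 79.6] z [189.9 195.9 200.2] 97
 cap x [-43.9 -15.5  16.2] y [43.1 69.8 96.4] z [188.3 192.7 197.1]
 round x [-32.  -11.9   1.9] y [-94.4 -67.  -44.5] z [216.1 234.9 266.6]
 rtab x [-32.5 -25.5 -15.9] y [-78.9 -69.  -60.1] z [251.3 262.9 266.9] 84
 knob x [-104.7  -94.   -82.9] y [-12.1   2.2  13.5] z [49.8 76.2 80.5] 135
 foot z [ 1.8  6.8 11.4]
 knobdark x [-103.1  -92.7  -82.9] y [-8.6  3.1 13. ] z [58.6 76.7 80.4] 104
expected: tab front -73 center -60.5; knob -105
```

servo_tool([
  [0, 0, 0],
  [0, 0, 0],
  [0, 0, 0],
  [0, 0, 0],
  [0, 0, 0],
], yaw=[-1, -1, -1, -1, -1], fingers=0, grip_force=15)

```text
time: 1.3
position: [0.2554, 0.5977, 0.2226]
tool_rot: [-0.097, 1.568, 0.098]
ft_force: [-0.7, -0.2, 0.1]
grip_width: 0.63
```

servo_tool([
  [-0.8, 0, 0],
  [-0.8, -1, 0.35],
  [-0.8, -1, 0.35],
  [-0.8, -1, 0.35],
  [0, -1, 0.35],
], yaw=[-0.67, 0, 0, 0, 0])

```text
time: 1.8
position: [0.3098, 0.5065, 0.3062]
tool_rot: [-0.145, 1.562, 0.153]
ft_force: [0.7, -0.3, 0.4]
grip_width: 0.173
```

servo_tool([
  [0, -1, 0.35],
  [0, -1, 0.35],
  [0, -1, 0.35],
  [0, -1, 0.35],
  [0, -1, 0.35],
], yaw=[0, 0, 0, 0, 0])

```text
time: 2.3
position: [0.3757, 0.3906, 0.3028]
tool_rot: [-0.149, 1.565, 0.149]
ft_force: [0.4, 0.3, -0.4]
grip_width: 0.007
```

servo_tool([
  [0, -1, 0.35],
  [0, -1, 0.35],
  [0, -1, 0.35],
  [0, -1, 0.35],
  [0, -1, 0.35],
], yaw=[0, 0, 0, 0, 0])

```text
time: 2.8
position: [0.4423, 0.2762, 0.3028]
tool_rot: [-0.149, 1.565, 0.15]
ft_force: [0.9, -0.2, -0.8]
grip_width: 0.005
```

servo_tool([
  [0, -1, 0.35],
  [0, -1, 0.35],
  [0, -1, 0.35],
  [0, -1, 0.35],
  [0, -1, 0.35],
], yaw=[0, 0, 0, 0, 0])

```text
time: 3.3
position: [0.5088, 0.1617, 0.3028]
tool_rot: [-0.149, 1.565, 0.149]
ft_force: [0.4, 0.2, 0.3]
grip_width: 0.003
```

servo_tool([
  [0, -1, 0.35],
  [0, -1, 0.35],
  [0, -1, 0.35],
  [0, -1, 0.35],
  [0, -1, 0.35],
], yaw=[0, 0, 0, 0, 0])

```text
time: 3.8
position: [0.5754, 0.0473, 0.3028]
tool_rot: [-0.149, 1.565, 0.149]
ft_force: [0.9, -0.1, -0.5]
grip_width: 0.005
```

```bash
python3 -c "
from h import *
tip()"
```

```text
t 3.8 p [0.5754 0.0473 0.3028] rv [-0.1491  1.5651  0.1494] F [ 0.9 -0.1 -0.5] g 0.004737235044544215
 q [-0.436  0.138  0.347  1.523 -0.047  1.489  1.673]
[[ 0.    -0.189  0.982]
 [ 0.     0.982  0.189]
 [-1.     0.     0.001]]
box TCP mm [-96.5 152.3 302.8] tool axes in box
 [[ 0.001  0.     1.   ]
 [ 0.     1.    -0.   ]
 [-1.     0.     0.001]]
```

servo_tool([
  [0, -1, 0.34],
  [0, -1, 0.34],
  [0, -1, 0.34],
  [0, -1, 0.34],
  [0, -1, 0.34],
], yaw=[0, 0, 0, 0, 0])

```text
time: 4.3
position: [0.6408, -0.0674, 0.3027]
tool_rot: [-0.149, 1.565, 0.15]
ft_force: [0.3, 1.0, -0.9]
grip_width: 0.005
```

servo_tool([
  [0, -1, 0.34],
  [0, -1, 0.34],
  [0, -1, 0.34],
  [0, -0.88, 0.34],
  [0, 0, 0],
], yaw=[0, 0, 0, 0, 0])

```text
time: 4.8
position: [0.6921, -0.1595, 0.3015]
tool_rot: [-0.148, 1.567, 0.143]
ft_force: [-0.4, -0.3, -0.8]
grip_width: 0.004
```

```bash
python3 -c "
from h import *
tip(); snap('scene','s2'); snap('wrist','w2')
a=cv2.imread('pics/s2.png')[100:260,230:420]; cv2.imwrite('pics/s2b.png',cv2.resize(a,None,fx=4,fy=3.7,interpolation=2))"
```

```text
t 4.8 p [ 0.6921 -0.1595  0.3015] rv [-0.1476  1.5673  0.1434] F [-0.4 -0.3 -0.8] g 0.004052065247696034
 q [-0.114  0.457  0.465  1.158 -0.196  1.569  2.065]
[[-0.001 -0.184  0.983]
 [-0.003  0.983  0.184]
 [-1.    -0.003 -0.002]]
box TCP mm [-21.1 -72.9 301.5] tool axes in box
 [[-0.002  0.005  1.   ]
 [-0.003  1.    -0.005]
 [-1.    -0.003 -0.002]]
```

View pics/s2b.png

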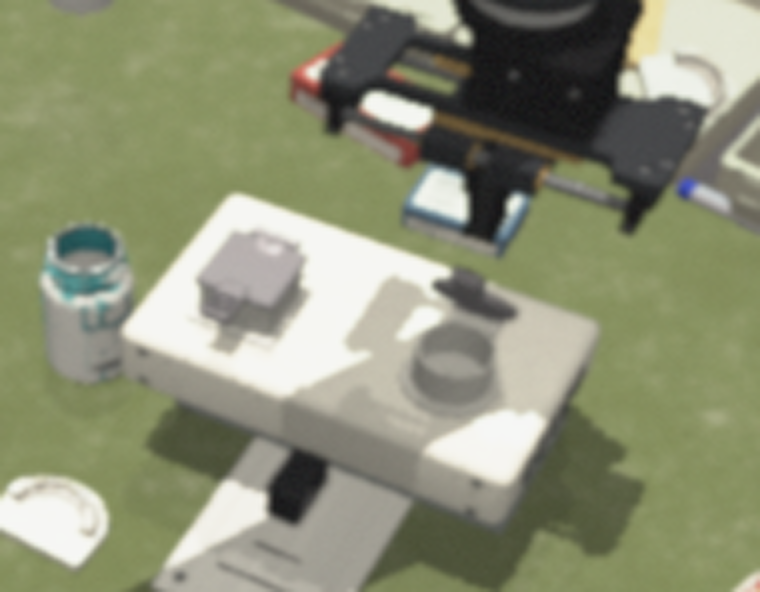

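View pics/w2.png

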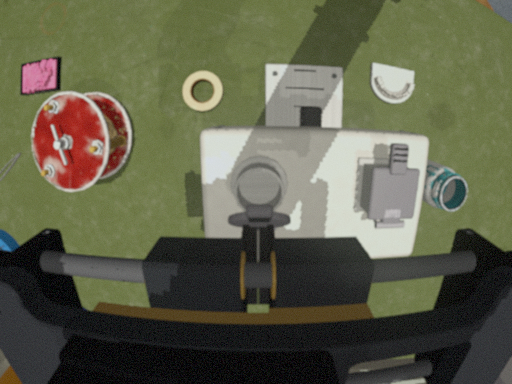

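servo_tool([
  [0.8, 0.1, 0],
  [0.5, 0, 0],
  [0.5, 0, 0],
  [0.4, 0, 0],
  [0.4, 0, 0],
], yaw=[0, 0, 0, 0, 0])

```text
time: 5.4
position: [0.6905, -0.1543, 0.2445]
tool_rot: [-0.149, 1.561, 0.147]
ft_force: [2.3, -0.4, -0.5]
grip_width: 0.008
```

```bash
python3 -c "
from h import *
tip(); snap('scene','s3'); 
a=cv2.imread('pics/s3.png')[100:260,230:420]; cv2.imwrite('pics/s3b.png',cv2.resize(a,None,fx=4,fy=3.7,interpolation=2))"
```

```text
t 5.4 p [ 0.6905 -0.1543  0.2445] rv [-0.1489  1.5607  0.1471] F [ 2.3 -0.4 -0.5] g 0.007746759281269613
 q [-0.129  0.455  0.456  1.273 -0.197  1.451  2.068]
[[ 0.005 -0.188  0.982]
 [-0.001  0.982  0.188]
 [-1.    -0.002  0.005]]
box TCP mm [-21.7 -67.4 244.5] tool axes in box
 [[ 0.005  0.002  1.   ]
 [-0.002  1.    -0.002]
 [-1.    -0.002  0.005]]
```

View pics/s3b.png

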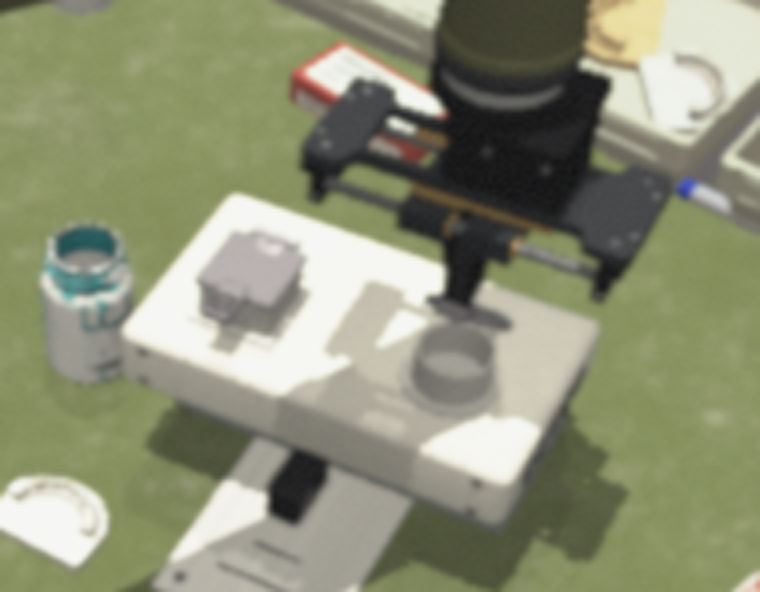

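```bash
python3 -c "
from h import *
snap('wrist','w3'); snap('top','t3')
a=cv2.imread('pics/w3.png')[130:300,180:330]; b=cv2.imread('pics/t3.png')[120:220,320:400]
cv2.imwrite('pics/w3b.png',np.hstack([cv2.resize(a,(400,450),interpolation=2),cv2.resize(b,(360,450),interpolation=2)]))"
```

```text
(no output)
```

View pics/w3b.png

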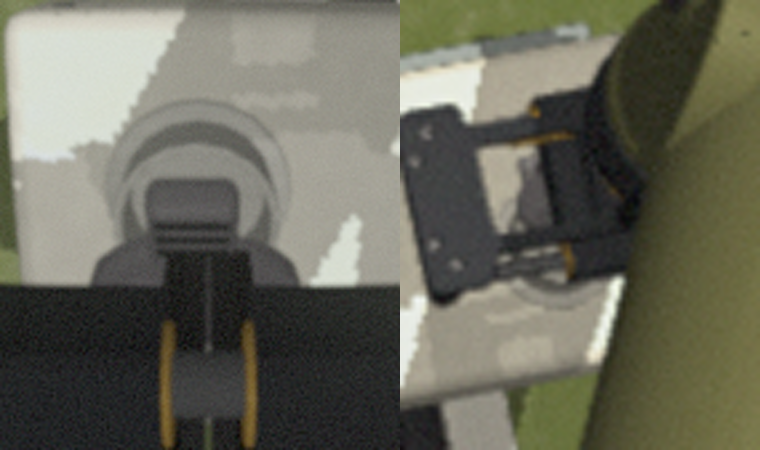

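servo_tool([
  [0.4, 0, 0],
  [0.4, 0, 0],
  [0.4, 0, 0],
  [0.3, 0, 0],
  [0.25, 0, 0],
], yaw=[0, 0, 0, 0, 0])

```text
time: 6.05
position: [0.6909, -0.1529, 0.1925]
tool_rot: [-0.149, 1.568, 0.149]
ft_force: [-5.5, 0.9, 24.3]
grip_width: 0.006
```

```bash
python3 -c "
from h import *
tip()"
```

```text
t 6.05 p [ 0.6909 -0.1529  0.1925] rv [-0.1488  1.5676  0.1494] F [-5.5  0.9 24.3] g 0.00559661838995863
 q [-0.13   0.482  0.447  1.341 -0.206  1.367  2.075]
[[-0.002 -0.189  0.982]
 [ 0.     0.982  0.189]
 [-1.     0.001 -0.002]]
box TCP mm [-20.9 -66.1 192.5] tool axes in box
 [[-0.002  0.     1.   ]
 [ 0.001  1.    -0.   ]
 [-1.     0.001 -0.002]]
```

servo_tool([
  [-0.6, 0, 0],
  [-1, 0, 0],
  [-1, 0.4, -0.1],
  [0, 1, -0.3],
  [0, 1, -0.3],
], yaw=[0, 0, 0, 0, 0], fingers=0.55)

```text
time: 6.55
position: [0.6635, -0.0978, 0.2608]
tool_rot: [-0.149, 1.563, 0.147]
ft_force: [0.2, 0.6, -0.5]
grip_width: 0.371
```

servo_tool([
  [0, 1, -0.3],
  [0, 1, -0.3],
  [0, 1, -0.28],
  [0, 0, 0],
  [0, 0, 0],
], yaw=[0, 0, 0, 0, 0])

```text
time: 7.05
position: [0.6276, -0.0276, 0.2597]
tool_rot: [-0.15, 1.564, 0.15]
ft_force: [0.5, -0.4, 0.5]
grip_width: 0.55
```

```bash
python3 -c "
from h import *
tip(); snap('scene','s4'); snap('wrist','w4'); 
ci=ctrl.camera_info('scene'); d=np.load('pics/s4_d.npy'); B=tobox(cloud(ci,d))*1e3
x,y,z=B[...,0],B[...,1],B[...,2]
m=(d>0)&(abs(y+70)<32)&(x<20)&(x>-80)&(z>160)
if m.any(): print('round z',np.percentile(z[m],[5,50,95,99]),'x',x[m].min(),m.sum())
a=cv2.imread('pics/s4.png')[100:260,230:420]; cv2.imwrite('pics/s4b.png',cv2.resize(a,None,fx=4,fy=3.7,interpolation=2))"
```

```text
t 7.05 p [ 0.6276 -0.0276  0.2597] rv [-0.1502  1.5641  0.1498] F [ 0.5 -0.4  0.5] g 0.5499138640359408
 q [-0.335  0.267  0.417  1.47  -0.108  1.426  1.846]
[[ 0.002 -0.19   0.982]
 [-0.     0.982  0.19 ]
 [-1.    -0.     0.001]]
box TCP mm [-59.5  68.9 259.7] tool axes in box
 [[ 0.001 -0.001  1.   ]
 [-0.     1.     0.001]
 [-1.    -0.     0.001]]
round z [166.84307085 191.05585034 195.25393474 196.37722106] x -73.95561010114211 526
```

View pics/s4b.png

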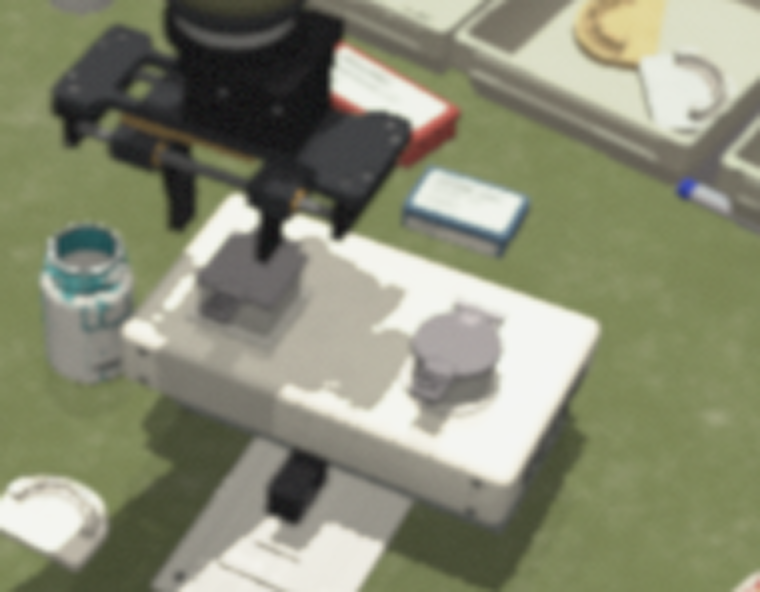

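View pics/w4.png

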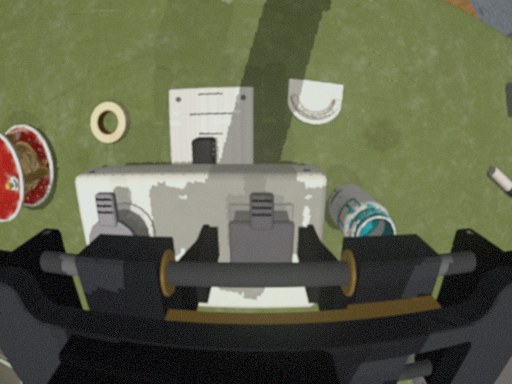

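servo_tool([
  [0.8, 0.04, -0.04],
  [0.8, 0, 0],
  [0.8, 0, 0],
  [0.69, 0, 0],
  [0, 0, 0],
], yaw=[0, 0, 0, 0, 0])

```text
time: 7.65
position: [0.6246, -0.0286, 0.1788]
tool_rot: [-0.148, 1.571, 0.147]
ft_force: [0.4, -0.1, 0.1]
grip_width: 0.551
```

servo_tool([
  [0, 0, 0],
  [0, 0, 0],
  [0, 0, 0],
  [0, 0, 0],
  [0, 0, 0],
], yaw=[0, 0, 0, 0, 0], fingers=0, grip_force=20)

```text
time: 8.15
position: [0.6263, -0.0262, 0.1823]
tool_rot: [-0.149, 1.565, 0.15]
ft_force: [-0.1, 0.8, 2.3]
grip_width: 0.227
```

```bash
python3 -c "
from h import *
tip(); snap('wrist','w5')"
```

```text
t 8.15 p [ 0.6263 -0.0262  0.1823] rv [-0.1486  1.5647  0.1504] F [-0.1  0.8  2.3] g 0.22732893669104212
 q [-0.332  0.303  0.407  1.582 -0.125  1.281  1.856]
[[ 0.001 -0.189  0.982]
 [ 0.001  0.982  0.189]
 [-1.     0.001  0.001]]
box TCP mm [-60.5  70.5 182.3] tool axes in box
 [[ 0.001 -0.     1.   ]
 [ 0.001  1.     0.   ]
 [-1.     0.001  0.001]]
```

View pics/w5.png

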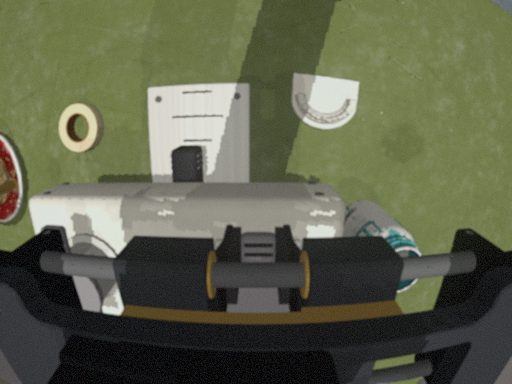

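servo_tool([
  [-0.353, 0, 0.027],
  [-0.348, 0, 0.068],
  [-0.337, 0, 0.107],
  [-0.323, 0, 0.145],
  [-0.304, 0, 0.181],
], yaw=[0, 0, 0, 0, 0])

```text
time: 8.7
position: [0.6386, -0.024, 0.2237]
tool_rot: [-0.149, 1.567, 0.15]
ft_force: [-1.7, 2.9, -2.8]
grip_width: 0.226
```

servo_tool([
  [-0.282, 0, 0.215],
  [-0.255, 0, 0.246],
  [-0.225, 0, 0.274],
  [0, 0, 0],
  [0, 0, 0],
], yaw=[0, 0, 0, 0, 0])

```text
time: 9.2
position: [0.6579, -0.0204, 0.2434]
tool_rot: [-0.149, 1.563, 0.15]
ft_force: [-2.9, 4.7, 2.9]
grip_width: 0.227
```

```bash
python3 -c "
from h import *
tip(); snap('wrist','w6')"
```

```text
t 9.2 p [ 0.6579 -0.0204  0.2434] rv [-0.149   1.5634  0.1502] F [-2.9  4.7  2.9] g 0.2274625372295528
 q [-0.323  0.34   0.411  1.415 -0.137  1.413  1.85 ]
[[ 0.002 -0.189  0.982]
 [ 0.001  0.982  0.189]
 [-1.     0.001  0.002]]
box TCP mm [-28.3  70.2 243.4] tool axes in box
 [[ 0.002 -0.     1.   ]
 [ 0.001  1.     0.   ]
 [-1.     0.001  0.002]]
```

View pics/w6.png

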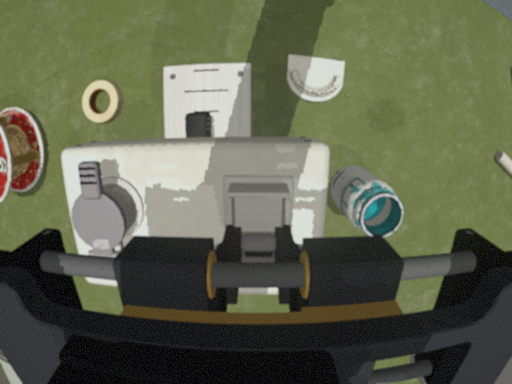

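servo_tool([
  [-0.193, 0, 0.298],
  [-0.156, 0, 0.317],
  [-0.03, 0, 0.12],
  [0, 0, 0],
  [0, 0, 0],
], yaw=[0, 0, 0, 0, 0])

```text
time: 9.75
position: [0.6753, -0.0172, 0.2526]
tool_rot: [-0.149, 1.565, 0.15]
ft_force: [-3.2, 4.4, 3.3]
grip_width: 0.228
```

```bash
python3 -c "
from h import *
tip()"
```

```text
t 9.75 p [ 0.6753 -0.0172  0.2526] rv [-0.1489  1.5646  0.15  ] F [-3.2  4.4  3.3] g 0.2276195812016963
 q [-0.315  0.377  0.411  1.35  -0.15   1.444  1.85 ]
[[ 0.001 -0.189  0.982]
 [ 0.001  0.982  0.189]
 [-1.     0.001  0.001]]
box TCP mm [-10.6  70.1 252.6] tool axes in box
 [[ 0.001 -0.     1.   ]
 [ 0.001  1.     0.   ]
 [-1.     0.001  0.001]]
```

servo_tool([
  [-0.03, 0, 0.1],
  [-0.02, 0, 0.1],
  [0, 0, 0],
  [0, 0, 0],
  [0, 0, 0],
], yaw=[0, 0, 0, 0, 0])

```text
time: 10.25
position: [0.6763, -0.017, 0.2529]
tool_rot: [-0.148, 1.574, 0.15]
ft_force: [-13.8, 3.4, 5.1]
grip_width: 0.23
```

```bash
python3 -c "
from h import *
tip()"
```

```text
t 10.25 p [ 0.6763 -0.017   0.2529] rv [-0.148   1.574   0.1499] F [-13.8   3.4   5.1] g 0.22985912447670423
 q [-0.312  0.387  0.411  1.337 -0.152  1.457  1.85 ]
[[-0.008 -0.188  0.982]
 [ 0.     0.982  0.188]
 [-1.     0.002 -0.008]]
box TCP mm [ -9.6  70.1 252.9] tool axes in box
 [[-0.008  0.001  1.   ]
 [ 0.002  1.    -0.001]
 [-1.     0.002 -0.008]]
```

servo_tool([
  [0, 0, 0],
  [0, 0, 0],
  [-0.4, 0, 0],
  [-1, 0, 0],
  [-1, 0, 0],
], yaw=[0, 0, 0, 0, 0], fingers=0.6)

```text
time: 10.75
position: [0.6804, -0.0177, 0.3142]
tool_rot: [-0.149, 1.565, 0.147]
ft_force: [0.2, -0.8, 0.5]
grip_width: 0.559
```

servo_tool([
  [-1, 0, 0],
  [-1, 0, 0],
  [-1, 0, 0],
  [-1, 0, 0],
  [-1, 0, 0],
], yaw=[0, 0, 0, 0, 0])

```text
time: 11.25
position: [0.6804, -0.0176, 0.4403]
tool_rot: [-0.15, 1.563, 0.147]
ft_force: [0.1, -0.6, -0.6]
grip_width: 0.602
```

```bash
python3 -c "
from h import *
tip(); snap('scene','s7');snap('top','t7')
for n in ['s7','t7']:
  ci=ctrl.camera_info('scene' if n[0]=='s' else 'top'); d=np.load('pics/%s_d.npy'%n); B=tobox(cloud(ci,d))*1e3
  x,y,z=B[...,0],B[...,1],B[...,2]
  m=(d>0)&(abs(y-70)<32)&(x<60)&(x>-80)&(z>215)&(z<300)
  if m.any(): print(n,'sq z',np.percentile(z[m],[5,50,95,99]),'x',np.percentile(x[m],[1,50,99]),m.sum())
a=cv2.imread('pics/s7.png')[100:260,230:420]; cv2.imwrite('pics/s7b.png',cv2.resize(a,None,fx=4,fy=3.7,interpolation=2))"
```

```text
t 11.25 p [ 0.6804 -0.0176  0.4403] rv [-0.1495  1.5629  0.147 ] F [ 0.1 -0.6 -0.6] g 0.6021797368343216
 q [-0.27   0.415  0.431  0.931 -0.174  1.823  1.844]
[[ 0.003 -0.188  0.982]
 [-0.001  0.982  0.188]
 [-1.    -0.002  0.003]]
box TCP mm [ -5.7  68.7 440.3] tool axes in box
 [[ 0.003  0.001  1.   ]
 [-0.002  1.    -0.001]
 [-1.    -0.002  0.003]]
s7 sq z [218.23085055 241.86463763 267.4087154  269.28114962] x [-22.12873417  -9.88775647   1.12993754] 178
t7 sq z [216.29888127 238.03218192 247.70912088 249.19782385] x [-12.19099818  -3.63023537   7.2421834 ] 49
```

View pics/s7b.png

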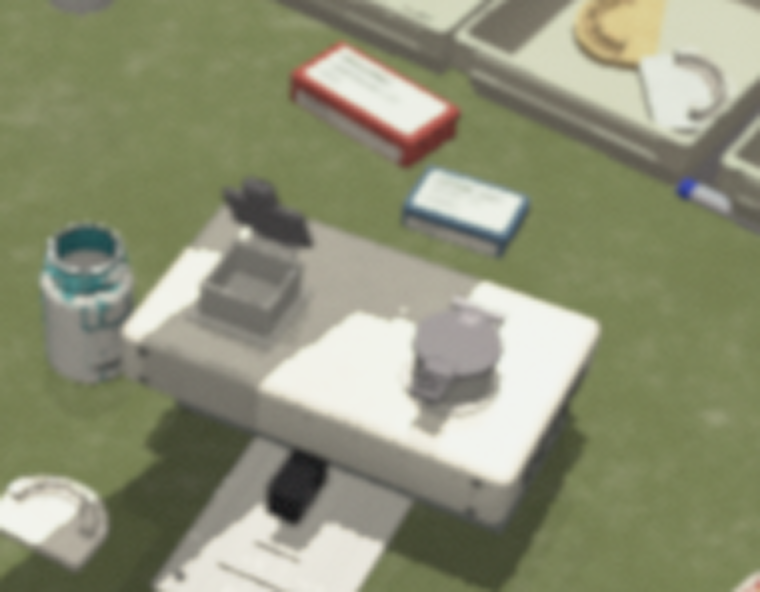

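servo_tool([
  [-1, 0, 0],
  [-1, 0, 0],
  [-1, 0, 0],
  [-1, 0, 0],
  [-1, 0, 0],
], yaw=[0, 0, 0, 0, 0])

```text
time: 11.85
position: [0.6731, -0.0152, 0.5454]
tool_rot: [-0.152, 1.541, 0.151]
ft_force: [-0.7, 0.9, -0.2]
grip_width: 0.601
```

```bash
python3 -c "
from h import *
tip()"
```

```text
t 11.85 p [ 0.6731 -0.0152  0.5454] rv [-0.1518  1.541   0.1506] F [-0.7  0.9 -0.2] g 0.6006756674676457
 q [-0.093  0.479  0.179  0.592 -0.096  2.052  1.784]
[[ 0.024 -0.192  0.981]
 [ 0.002  0.981  0.192]
 [-1.    -0.003  0.024]]
box TCP mm [-12.4  72.5 545.4] tool axes in box
 [[ 0.024 -0.003  1.   ]
 [-0.003  1.     0.003]
 [-1.    -0.003  0.024]]
```

servo_tool([
  [-1, 0, 0],
  [-1, 0, 0],
  [-1, 0, 0],
  [-1, 0, 0],
  [-1, 0, 0],
], yaw=[0, 0, 0, 0, 0])

```text
time: 12.35
position: [0.637, -0.0155, 0.607]
tool_rot: [-0.158, 1.453, 0.136]
ft_force: [0.5, 0.3, -0.5]
grip_width: 0.599
```

```bash
python3 -c "
from h import *
tip()"
```

```text
t 12.35 p [ 0.637  -0.0155  0.607 ] rv [-0.1577  1.4533  0.1359] F [ 0.5  0.3 -0.5] g 0.5992332260478238
 q [-0.128  0.374  0.22   0.608 -0.096  2.052  1.784]
[[ 0.113 -0.188  0.976]
 [-0.003  0.982  0.189]
 [-0.994 -0.025  0.11 ]]
box TCP mm [-47.9  79.  607. ] tool axes in box
 [[ 0.11   0.002  0.994]
 [-0.025  1.     0.001]
 [-0.994 -0.025  0.11 ]]
```

servo_tool([
  [-1, 0, 0],
  [-1, 0, 0],
  [-1, 0, 0],
  [-1, 0, 0],
  [-1, 0, 0],
], yaw=[0, 0, 0, 0, 0])

```text
time: 12.85
position: [0.5987, -0.0146, 0.6635]
tool_rot: [-0.163, 1.365, 0.126]
ft_force: [0.3, 0.4, 0.3]
grip_width: 0.596
```

servo_tool([
  [-1, 0, 0],
  [-1, 0, 0],
  [-1, 0, 0],
  [-1, 0, 0],
  [-1, 0, 0],
], yaw=[0, 0, 0, 0, 0])

```text
time: 13.35
position: [0.5556, -0.0135, 0.7162]
tool_rot: [-0.169, 1.275, 0.116]
ft_force: [-0.4, 1.3, 0.7]
grip_width: 0.601
```

```bash
python3 -c "
from h import *
tip()"
```

```text
t 13.35 p [ 0.5556 -0.0135  0.7162] rv [-0.1689  1.2754  0.1164] F [-0.4  1.3  0.7] g 0.6014344686687499
 q [-0.279  0.177  0.367  0.629 -0.088  2.053  1.783]
[[ 0.288 -0.18   0.941]
 [-0.007  0.982  0.19 ]
 [-0.958 -0.061  0.281]]
box TCP mm [-127.5   96.3  716.2] tool axes in box
 [[ 0.281  0.009  0.96 ]
 [-0.061  0.998  0.009]
 [-0.958 -0.061  0.281]]
```

servo_tool([
  [-1, 0, 0],
  [-1, 0, 0],
  [-1, 0, 0],
  [-1, 0, 0],
  [-1, 0, 0],
], yaw=[0, 0, 0, 0, 0])

```text
time: 13.85
position: [0.5087, -0.0127, 0.7645]
tool_rot: [-0.173, 1.186, 0.107]
ft_force: [-0.2, 0.6, 1.1]
grip_width: 0.603
```

servo_tool([
  [-1, 0, 0],
  [-1, 0, 0],
  [-1, 0, 0],
  [-1, 0, 0],
  [-1, 0, 0],
], yaw=[0, 0, 0, 0, 0])

```text
time: 14.35
position: [0.463, -0.0112, 0.8059]
tool_rot: [-0.178, 1.098, 0.104]
ft_force: [-1.0, -1.2, -0.0]
grip_width: 0.6
```

```bash
python3 -c "
from h import *
tip()"
```

```text
t 14.35 p [ 0.463  -0.0112  0.8059] rv [-0.1781  1.098   0.1043] F [-1.  -1.2 -0. ] g 0.5995914494200695
 q [-0.451 -0.021  0.374  0.64   0.052  2.053  1.726]
[[ 0.452 -0.172  0.875]
 [-0.004  0.981  0.195]
 [-0.892 -0.092  0.443]]
box TCP mm [-218.   116.1  805.9] tool axes in box
 [[ 0.443  0.017  0.896]
 [-0.09   0.996  0.026]
 [-0.892 -0.092  0.443]]
```

servo_tool([
  [0, 1, 0],
  [0, 1, 0],
  [0, 1, 0],
  [0, 1, 0],
  [0, 1, 0],
], yaw=[0, 0, 0, 0, 0])

```text
time: 14.85
position: [0.4426, 0.1104, 0.7934]
tool_rot: [-0.176, 1.1, 0.1]
ft_force: [0.7, 0.3, -0.1]
grip_width: 0.602
```

servo_tool([
  [0, 1, 0],
  [0, 1, 0],
  [0, 1, 0],
  [0, 1, 0],
  [0, 1, 0],
], yaw=[0, 0, 0, 0, 0])

```text
time: 15.35
position: [0.4229, 0.2318, 0.7752]
tool_rot: [-0.173, 1.092, 0.103]
ft_force: [0.5, -1.0, -0.7]
grip_width: 0.596
```

```bash
python3 -c "
from h import *
tip()"
```

```text
t 15.35 p [0.4229 0.2318 0.7752] rv [-0.1734  1.092   0.1032] F [ 0.5 -1.  -0.7] g 0.595759230241542
 q [-0.696  0.015 -0.127  0.705  0.392  2.053  1.188]
[[ 0.458 -0.169  0.873]
 [-0.002  0.982  0.191]
 [-0.889 -0.089  0.449]]
box TCP mm [-211.4  362.3  775.2] tool axes in box
 [[ 0.449  0.02   0.893]
 [-0.089  0.996  0.022]
 [-0.889 -0.089  0.449]]
```

servo_tool([
  [-1, 0.3, 0.3],
  [-1, 0.3, 0.3],
  [-1, 0.3, 0.3],
  [-1, 0.3, 0.3],
  [-1, 0.3, 0.3],
], yaw=[0, 0, 0, 0, 0])

```text
time: 15.85
position: [0.4341, 0.2449, 0.7848]
tool_rot: [-0.167, 1.089, 0.115]
ft_force: [2.2, 0.7, -1.0]
grip_width: 0.602
```

```bash
python3 -c "
from h import *
tip()"
```

```text
t 15.85 p [0.4341 0.2449 0.7848] rv [-0.167   1.0891  0.1147] F [ 2.2  0.7 -1. ] g 0.6017464477164838
 q [-1.556  0.064  0.879  0.649  0.27   2.052  1.252]
[[ 0.459 -0.175  0.871]
 [ 0.011  0.981  0.191]
 [-0.888 -0.079  0.453]]
box TCP mm [-197.9  373.1  784.8] tool axes in box
 [[ 0.453  0.014  0.891]
 [-0.076  0.997  0.023]
 [-0.888 -0.079  0.453]]
```

```bash
cat >> h.py <<'E'
def go(target_mm,quiet=False):
    s=tip() if not quiet else ctrl.get_state()
    Rt=R.from_rotvec(s['tool_rot']).as_matrix()
    dlt=toworld(np.array(target_mm)/1e3)-s['position']
    u=Rt.T@dlt/.025; print('units in tool axes',u.round(2),'rows',np.ceil(abs(u).max())); return u
E
python3 -c "
from h import *
go([-142,8,150],True)"
```

```text
units in tool axes [ 24.68 -12.53  -9.84] rows 25.0
```

Per row ≈ (0.98, -0.5, -0.39).

servo_tool([
  [0.98, -0.5, -0.39],
  [0.98, -0.5, -0.39],
  [0.98, -0.5, -0.39],
  [0.98, -0.5, -0.39],
  [0.98, -0.5, -0.39],
], yaw=[0, 0, 0, 0, 0])

```text
time: 16.35
position: [0.4579, 0.1783, 0.6588]
tool_rot: [-0.17, 1.089, 0.12]
ft_force: [1.2, 0.7, 1.2]
grip_width: 0.602
```

```bash
python3 -c "
from h import *
go([-142,8,150])"
```

```text
t 16.35 p [0.4579 0.1783 0.6588] rv [-0.1703  1.0894  0.1202] F [1.2 0.7 1.2] g 0.6017010932159794
 q [-1.49  -0.302  0.543  1.218  0.545  1.824  1.065]
[[ 0.459 -0.181  0.87 ]
 [ 0.013  0.98   0.197]
 [-0.889 -0.078  0.452]]
box TCP mm [-187.1  303.2  658.8] tool axes in box
 [[ 0.453  0.008  0.892]
 [-0.074  0.997  0.028]
 [-0.889 -0.078  0.452]]
units in tool axes [ 19.77 -10.16  -7.92] rows 20.0
```

servo_tool([
  [0.98, -0.5, -0.39],
  [0.98, -0.5, -0.39],
  [0.98, -0.5, -0.39],
  [0.98, -0.5, -0.39],
  [0.98, -0.5, -0.39],
], yaw=[0, 0, 0, 0, 0])

```text
time: 16.85
position: [0.4702, 0.1347, 0.5903]
tool_rot: [-0.171, 1.086, 0.119]
ft_force: [-0.7, -1.4, 0.1]
grip_width: 0.604
```

```bash
python3 -c "
from h import *
go([-142,8,150])"
```

```text
t 16.85 p [0.4702 0.1347 0.5903] rv [-0.1709  1.0863  0.1191] F [-0.7 -1.4  0.1] g 0.6043227969439499
 q [-0.578 -0.302  0.056  1.426  0.237  1.586  1.307]
[[ 0.461 -0.18   0.869]
 [ 0.013  0.98   0.197]
 [-0.887 -0.08   0.455]]
box TCP mm [-183.3  258.   590.3] tool axes in box
 [[ 0.455  0.009  0.89 ]
 [-0.075  0.997  0.029]
 [-0.887 -0.08   0.455]]
units in tool axes [17.13 -8.55 -6.82] rows 18.0
```

servo_tool([
  [0.98, -0.5, -0.39],
  [0.98, -0.5, -0.39],
  [0.98, -0.5, -0.39],
  [0.98, -0.5, -0.39],
  [0.98, -0.5, -0.39],
], yaw=[0, 0, 0, 0, 0])

```text
time: 17.35
position: [0.5143, 0.078, 0.4847]
tool_rot: [-0.174, 1.108, 0.116]
ft_force: [0.6, 1.1, 0.3]
grip_width: 0.605
```

```bash
python3 -c "
from h import *
go([-142,8,150])"
```

```text
t 17.35 p [0.5143 0.078  0.4847] rv [-0.1744  1.1083  0.1157] F [0.6 1.1 0.3] g 0.6053768065962194
 q [-0.102 -0.302 -0.13   1.636  0.06   1.357  1.537]
[[ 0.442 -0.18   0.879]
 [ 0.006  0.98   0.197]
 [-0.897 -0.082  0.435]]
box TCP mm [-150.8  194.   484.7] tool axes in box
 [[ 0.435  0.009  0.9  ]
 [-0.078  0.997  0.028]
 [-0.897 -0.082  0.435]]
units in tool axes [12.74 -6.31 -5.71] rows 13.0
```

```bash
cat > fk.py <<'E'
import numpy as np
from scipy.optimize import least_squares
D=np.array([
[-1.153,.321,-.07,1.45,.023,1.371,.2554,.5977,.2226],
[-.436,.138,.347,1.523,-.047,1.489,.5754,.0473,.3028],
[-.114,.457,.465,1.158,-.196,1.569,.6921,-.1595,.3015],
[-.129,.455,.456,1.273,-.197,1.451,.6905,-.1543,.2445],
[-.335,.267,.417,1.47,-.108,1.426,.6276,-.0276,.2597],
[-.332,.303,.407,1.582,-.125,1.281,.6263,-.0262,.1823],
[-.27,.415,.431,.931,-.174,1.823,.6804,-.0176,.4403],
[-.093,.479,.179,.592,-.096,2.052,.6731,-.0152,.5454],
[-.279,.177,.367,.629,-.088,2.053,.5556,-.0135,.7162],
[-.451,-.021,.374,.64,.052,2.053,.463,-.0112,.8059],
[-.696,.015,-.127,.705,.392,2.053,.4229,.2318,.7752],
[-1.556,.064,.879,.649,.27,2.052,.4341,.2449,.7848],
[-1.49,-.302,.543,1.218,.545,1.824,.4579,.1783,.6588],
[-.578,-.302,.056,1.426,.237,1.586,.4702,.1347,.5903],
[-.102,-.302,-.13,1.636,.06,1.357,.5143,.078,.4847]])
def rz(a): c,s=np.cos(a),np.sin(a); return np.array([[c,-s,0],[s,c,0],[0,0,1]])
def ry(a): c,s=np.cos(a),np.sin(a); return np.array([[c,0,s],[0,1,0],[-s,0,c]])
def fk(q,p,sg):
    d1,d3,d5,d7,o1,a1,a3,a5=p
    T=rz(sg[0]*q[0]+o1); P=np.array([0,0,d1]); P=P+T@[a1,0,0]
    T=T@ry(q[1])@rz(sg[1]*q[2]); P=P+T@[a3,0,d3]
    T=T@ry(q[3])@rz(sg[2]*q[4]); P=P+T@[a5,0,d5]
    T=T@ry(q[5]); P=P+T@[0,0,d7]
    return P,T
if __name__=='__main__':
    for s1 in (1,-1):
     for s3 in (1,-1):
      for s5 in (1,-1):
        f=lambda p: np.concatenate([fk(r[:6],p,(s1,s3,s5))[0]-r[6:] for r in D])
        best=min((least_squares(f,[.3,.35,.35,.3,o,0,0,0]) for o in (0,1.5,-1.5,3)),key=lambda r:r.cost)
        print(s1,s3,s5,np.sqrt(best.cost*2/len(D)),best.x.round(4))
E
python3 fk.py
```

```text
1 1 1 0.3126613258077814 [ 0.6443  0.8607  0.4823  1.2528  0.257   0.1479 -0.4555 -0.0279]
1 1 -1 0.29461827505584365 [ 0.6694  0.8035  0.5259  1.4815 -2.3661 -0.7248 -0.4337 -0.2653]
1 -1 1 0.32943441520792943 [ 0.4519  0.7441  0.5612  1.117   0.8276  0.0277 -0.3164 -0.1957]
1 -1 -1 0.3553425467977674 [-0.1446 -0.3668  0.505  -1.1306  0.8017 -0.0107  0.1943  0.2462]
-1 1 1 0.13634991802987168 [ 0.7819 -0.4176  0.3872 -0.3334  3.0063 -0.8959  0.0695  0.3642]
-1 1 -1 0.1330758719647495 [ 0.7434 -0.531   0.3812 -0.5374  2.9979 -0.898   0.1141  0.4073]
-1 -1 1 0.047250420244070855 [ 0.0272  0.106   0.4907 -0.4085 -0.0752  0.0052  0.1616  0.1621]
-1 -1 -1 0.005978993930729988 [ 2.621e-01  4.704e-01  5.120e-01  3.821e-01 -4.230e-02  2.900e-03
  1.000e-04  1.700e-03]
```

```bash
cat > ik.py <<'E'
from fk import *; from h import toworld,Rb
p=[.2621,.4704,.512,.3821,-.0423,.0029,.0001,.0017]; sg=(-1,-1,-1)
lo=np.array([-2.86,-.3,-1.38,.06,-1.56,.09]); hi=np.array([2.86,2.09,1.24,2.45,4.7,2.05])
def solve(Tb,ax):
    Pw=toworld(np.array(Tb)/1e3); a=Rb@np.array(ax); a/=np.linalg.norm(a); best=None
    for q0 in ([-.1,0,0,1.6,0,1.3],[-.5,.2,.4,1.6,0,1.2],[.2,.2,-.4,1.6,0,1.2]):
        r=least_squares(lambda q: np.r_[fk(q,p,sg)[0]-Pw,.3*(fk(q,p,sg)[1][:,2]-a),.001*(q[2]-q0[2])],np.clip(q0,lo+.01,hi-.01),bounds=(lo,hi))
        if best is None or r.cost<best.cost: best=r
    P,T=fk(best.x,p,sg); return best.x.round(2),(np.linalg.norm(P-Pw)*1e3).round(1),np.rad2deg(np.arccos(min(1,T[:,2]@a))).round(1)
if __name__=='__main__':
    for tag,ax in [('cur27',[.453,-.076,-.888]),('35',[.57,-.09,-.82]),('42',[.67,-.1,-.74])]:
        for t in ([-142,8,150],[-115,4,95],[-88,-1,43],[-116,-1,43],[-60,190,485],[-100,100,350],[-60,50,400]):
            print(tag,t,*solve(t,ax))
E
python3 ik.py
```

```text
cur27 [-142, 8, 150] [ 0.66 -0.13 -0.4   2.18 -0.32  0.65] 0.0 0.0
cur27 [-115, 4, 95] [ 0.21  0.01  0.    2.18 -0.26  0.51] 0.0 0.0
cur27 [-88, -1, 43] [ 0.2   0.15 -0.    2.16 -0.32  0.39] 0.0 0.0
cur27 [-116, -1, 43] [ 0.61  0.11 -0.4   2.22 -0.24  0.38] 0.0 0.0
cur27 [-60, 190, 485] [-0.72 -0.16  0.4   1.52  0.18  1.3 ] 0.0 0.0
cur27 [-100, 100, 350] [-0.02 -0.23 -0.    1.86 -0.02  1.04] 0.0 0.0
cur27 [-60, 50, 400] [ 0.07 -0.12  0.    1.67 -0.07  1.12] 0.0 0.0
35 [-142, 8, 150] [ 0.28 -0.19  0.    2.29 -0.43  0.49] 0.0 0.0
35 [-115, 4, 95] [ 0.65 -0.04 -0.4   2.29 -0.61  0.36] 0.0 0.0
35 [-88, -1, 43] [ 0.23  0.12 -0.    2.27 -0.83  0.24] 0.0 0.0
35 [-116, -1, 43] [ 0.26  0.07  0.    2.32 -0.88  0.25] 0.0 0.0
35 [-60, 190, 485] [-0.26 -0.25  0.    1.66  0.12  1.13] 0.0 0.0
35 [-100, 100, 350] [-0.01 -0.3   0.    1.96 -0.05  0.89] 5.7 1.1
35 [-60, 50, 400] [ 0.09 -0.22  0.    1.8  -0.12  0.95] 0.0 0.0
42 [-142, 8, 150] [ 0.76 -0.24 -0.4   2.39 -0.98  0.46] 0.0 0.0
42 [-115, 4, 95] [ 0.7  -0.06 -0.4   2.39 -1.23  0.29] 0.0 0.0
42 [-88, -1, 43] [ 1.2   0.2  -0.97  2.35 -1.56  0.09] 2.5 1.0
42 [-116, -1, 43] [ 1.49  0.2  -1.23  2.4  -1.56  0.09] 2.4 0.9
42 [-60, 190, 485] [-0.27 -0.3  -0.    1.74  0.15  1.  ] 8.1 1.7
42 [-100, 100, 350] [ 0.01 -0.3   0.    1.99 -0.1   0.79] 25.4 4.4
42 [-60, 50, 400] [ 0.11 -0.3   0.    1.92 -0.18  0.79] 0.0 0.0
```

```bash
python3 -c "
from h import *
go([-80,70,350],True)"
```

```text
units in tool axes [ 6.45 -4.48  0.07] rows 7.0
```

servo_tool([
  [0.7, -0.6, 0.15],
  [0.9, -0.6, 0.05],
  [0.95, -0.65, 0],
  [0.95, -0.65, 0],
  [0.95, -0.65, 0],
], yaw=[0, 0, 0, 0, 0])

```text
time: 17.85
position: [0.582, 0.003, 0.3938]
tool_rot: [-0.175, 1.108, 0.117]
ft_force: [-0.2, -0.1, 0.6]
grip_width: 0.602
```

```bash
python3 -c "
from h import *
go([-142,8,150])"
```

```text
t 17.85 p [0.582  0.003  0.3938] rv [-0.1753  1.108   0.1167] F [-0.2 -0.1  0.6] g 0.6021146058748306
 q [-0.065 -0.204 -0.     1.742  0.025  1.146  1.702]
[[ 0.442 -0.181  0.878]
 [ 0.006  0.98   0.198]
 [-0.897 -0.082  0.435]]
box TCP mm [-98.4 107.6 393.8] tool axes in box
 [[ 0.436  0.008  0.9  ]
 [-0.077  0.997  0.029]
 [-0.897 -0.082  0.435]]
units in tool axes [ 8.29 -3.18 -5.92] rows 9.0
```

servo_tool([
  [0.92, -0.35, -0.66],
  [0.92, -0.35, -0.66],
  [0.92, -0.35, -0.66],
  [0.92, -0.35, -0.66],
  [0.92, -0.35, -0.66],
], yaw=[0, 0, 0, 0, 0])

```text
time: 18.35
position: [0.5677, -0.0552, 0.2582]
tool_rot: [-0.175, 1.108, 0.117]
ft_force: [0.1, 0.4, 0.5]
grip_width: 0.6
```

```bash
python3 -c "
from h import *
go([-142,8,150])"
```

```text
t 18.35 p [ 0.5677 -0.0552  0.2582] rv [-0.1754  1.108   0.1168] F [0.1 0.4 0.5] g 0.5999015645204905
 q [-0.029 -0.201  0.092  2.005 -0.022  0.88   1.848]
[[ 0.442 -0.181  0.878]
 [ 0.006  0.98   0.199]
 [-0.897 -0.082  0.435]]
box TCP mm [-123.5   53.1  258.2] tool axes in box
 [[ 0.436  0.008  0.9  ]
 [-0.077  0.997  0.029]
 [-0.897 -0.082  0.435]]
units in tool axes [ 3.7  -1.45 -2.6 ] rows 4.0
```

servo_tool([
  [0.92, -0.36, -0.65],
  [0.92, -0.36, -0.65],
  [0.92, -0.36, -0.65],
  [0.92, -0.36, -0.65],
  [0, 0, 0],
], yaw=[0, 0, 0, 0, 0])

```text
time: 18.85
position: [0.5546, -0.1035, 0.1467]
tool_rot: [-0.173, 1.117, 0.116]
ft_force: [-0.7, -0.5, -0.5]
grip_width: 0.6
```

```bash
python3 -c "
from h import *
s=tip(); snap('wrist','w8'); snap('scene','s8')
print([(r['score'],r['extent']) for r in ctrl.search_frame('wrist','knob_front')[:2]])
# TCP-rel grasp target
Rt=R.from_rotvec(s['tool_rot']).as_matrix(); ax=Rb.T@Rt[:,0]
g=np.array([-98,0,61]); print('tcp target',g+19*ax); go(g+19*ax,True)
a=cv2.imread('pics/s8.png')[130:300,220:400]; cv2.imwrite('pics/s8b.png',cv2.resize(a,None,fx=3.5,fy=3.5,interpolation=2))"
```

```text
t 18.85 p [ 0.5546 -0.1035  0.1467] rv [-0.1726  1.1165  0.1157] F [-0.7 -0.5 -0.5] g 0.5998175677277816
 q [-0.005 -0.113  0.192  2.158 -0.11   0.656  2.031]
[[ 0.435 -0.179  0.883]
 [ 0.006  0.981  0.196]
 [-0.9   -0.08   0.428]]
box TCP mm [-145.5    8.1  146.7] tool axes in box
 [[ 0.428  0.01   0.904]
 [-0.076  0.997  0.025]
 [-0.9   -0.08   0.428]]
[(0.56, [240.7, 187.6, 269.7, 247.8])]
tcp target [-89.86496597  -1.45098692  43.89105911]
units in tool axes [ 4.83 -0.04 -0.09] rows 5.0
```

View pics/w8.png

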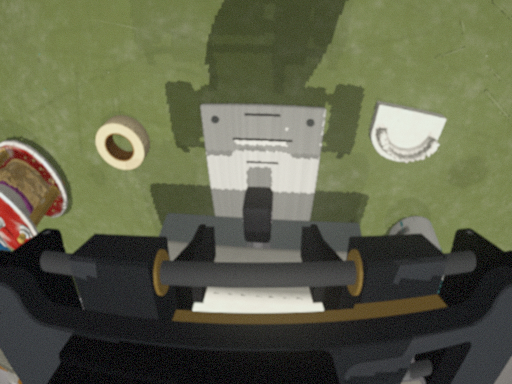

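View pics/s8b.png

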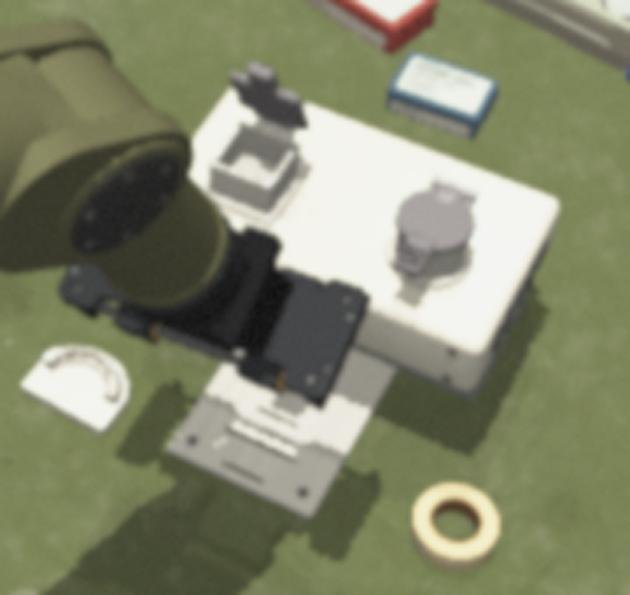

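servo_tool([
  [0.9, 0, -0.02],
  [0.9, 0, -0.02],
  [0.9, 0, -0.02],
  [0.8, 0, 0],
  [0, 0, 0],
], yaw=[0, 0, 0, 0, 0])

```text
time: 19.5
position: [0.596, -0.1008, 0.0714]
tool_rot: [-0.176, 1.11, 0.119]
ft_force: [-0.6, 1.0, -0.5]
grip_width: 0.597
```

```bash
python3 -c "
from h import *
go([-90.5,-1.4,44]); snap('wrist','w9')"
```

```text
t 19.5 p [ 0.596  -0.1008  0.0714] rv [-0.1762  1.1098  0.1188] F [-0.6  1.  -0.5] g 0.5967607317868554
 q [-0.016  0.079  0.197  2.151 -0.221  0.474  2.126]
[[ 0.441 -0.183  0.879]
 [ 0.007  0.98   0.2  ]
 [-0.898 -0.082  0.433]]
box TCP mm [-104.3    3.    71.4] tool axes in box
 [[ 0.434  0.006  0.901]
 [-0.076  0.997  0.03 ]
 [-0.898 -0.082  0.433]]
units in tool axes [ 1.24 -0.08  0.02] rows 2.0
```

View pics/w9.png

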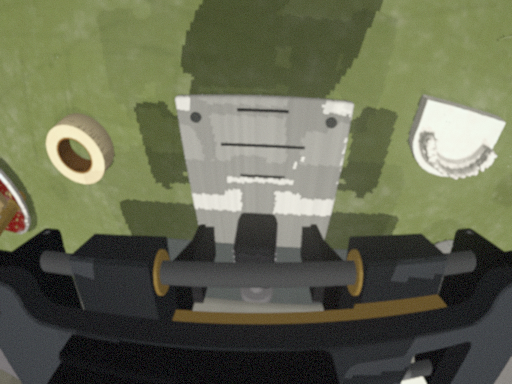

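servo_tool([
  [0.5, -0.08, 0],
  [0.45, 0, 0],
  [0.25, 0, 0],
  [0, 0, 0],
  [0, 0, 0],
], yaw=[0, 0, 0, 0, 0])

```text
time: 20.05
position: [0.6092, -0.1039, 0.0456]
tool_rot: [-0.176, 1.108, 0.117]
ft_force: [-0.5, -0.0, 0.1]
grip_width: 0.6
```

servo_tool([
  [0, 0, 0],
  [0, 0, 0],
  [0, 0, 0],
  [0, 0, 0],
  [0, 0, 0],
], yaw=[0, 0, 0, 0, 0], fingers=0, grip_force=40)

```text
time: 20.55
position: [0.6088, -0.1017, 0.0452]
tool_rot: [-0.174, 1.11, 0.119]
ft_force: [-1.7, 4.3, 3.2]
grip_width: 0.303
```

```bash
python3 -c "
from h import *
s=tip(); x=tobox(s['position'])*1e3; go(x+[-29,0,0],True)"
```

```text
t 20.55 p [ 0.6088 -0.1017  0.0452] rv [-0.1738  1.1097  0.1195] F [-1.7  4.3  3.2] g 0.3027547219231324
 q [-0.003  0.148  0.187  2.14  -0.28   0.421  2.179]
[[ 0.441 -0.182  0.879]
 [ 0.009  0.98   0.199]
 [-0.898 -0.08   0.433]]
box TCP mm [-91.9  -0.3  45.2] tool axes in box
 [[ 0.434  0.006  0.901]
 [-0.074  0.997  0.029]
 [-0.898 -0.08   0.433]]
units in tool axes [-0.5  -0.01 -1.04] rows 2.0
```

servo_tool([
  [-0.1, 0, -0.2],
  [-0.1, 0, -0.2],
  [-0.1, 0, -0.2],
  [-0.1, 0, -0.2],
  [-0.08, 0, -0.2],
], yaw=[0, 0, 0, 0, 0])

```text
time: 21.05
position: [0.5819, -0.1068, 0.0452]
tool_rot: [-0.175, 1.109, 0.119]
ft_force: [-0.1, 5.8, 2.5]
grip_width: 0.303
```

servo_tool([
  [0, 0, 0],
  [0, 0, 0],
  [0, 0, 0],
  [0, 0, 0],
  [0, 0, 0],
], yaw=[0, 0, 0, 0, 0])

```text
time: 21.55
position: [0.5813, -0.107, 0.0451]
tool_rot: [-0.174, 1.11, 0.119]
ft_force: [-3.2, 5.7, 5.1]
grip_width: 0.308
```

```bash
python3 -c "
from h import *
s=tip(); snap('wrist','w10'); snap('scene','s10')
a=cv2.imread('pics/s10.png')[130:300,220:400]; cv2.imwrite('pics/s10b.png',cv2.resize(a,None,fx=3.5,fy=3.5,interpolation=2))"
```

```text
t 21.55 p [ 0.5813 -0.107   0.0451] rv [-0.1739  1.11    0.1195] F [-3.2  5.7  5.1] g 0.3084104101329276
 q [ 0.012  0.097  0.191  2.197 -0.285  0.416  2.207]
[[ 0.44  -0.182  0.879]
 [ 0.009  0.98   0.199]
 [-0.898 -0.08   0.433]]
box TCP mm [-120.    -0.3   45.1] tool axes in box
 [[ 0.434  0.006  0.901]
 [-0.074  0.997  0.029]
 [-0.898 -0.08   0.433]]
```

View pics/w10.png

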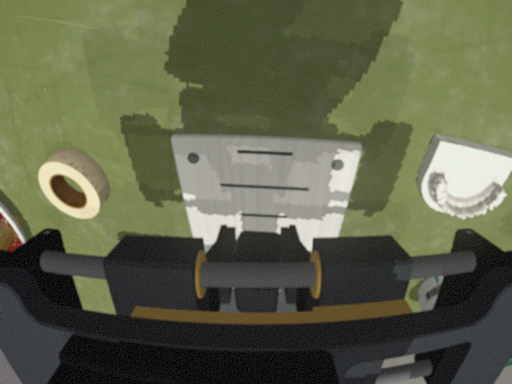

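View pics/s10b.png

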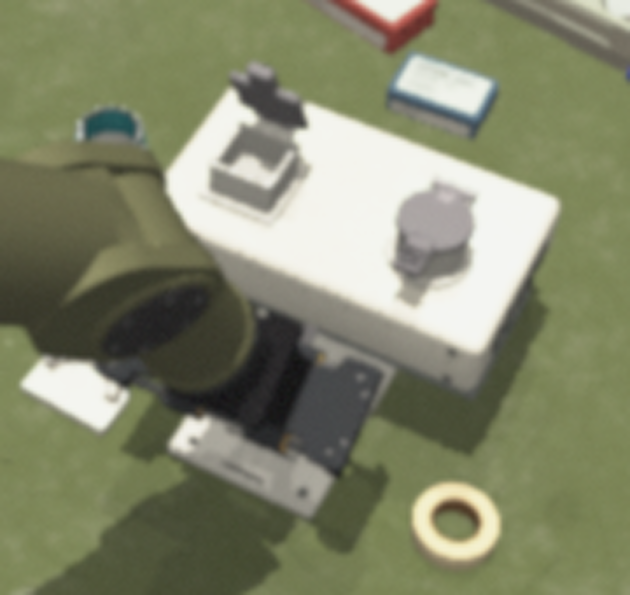

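servo_tool([
  [0, 0, 0],
  [0, 0, 0],
  [0, 0, 0],
  [0, 0, 0],
  [0, 0, 0],
], yaw=[0, 0, 0, 0, 0], fingers=0.6)

```text
time: 22.15
position: [0.5818, -0.1095, 0.0451]
tool_rot: [-0.175, 1.109, 0.116]
ft_force: [0.6, 0.8, -0.2]
grip_width: 0.588
```

servo_tool([
  [-0.5, 0, 0],
  [-0.8, 0, 0],
  [-0.8, 0, 0],
  [-0.8, 0, 0],
  [-0.8, 0, 0.3],
], yaw=[0, 0, 0, 0, 0])

```text
time: 22.65
position: [0.5462, -0.1085, 0.1313]
tool_rot: [-0.175, 1.11, 0.116]
ft_force: [1.2, -0.0, -0.8]
grip_width: 0.598
```

```bash
python3 -c "
from h import *
s=tip(); snap('wrist','w11')"
```

```text
t 22.65 p [ 0.5462 -0.1085  0.1313] rv [-0.1747  1.1104  0.116 ] F [ 1.2 -0.  -0.8] g 0.5984232108665605
 q [ 0.009 -0.113  0.196  2.195 -0.13   0.616  2.069]
[[ 0.44  -0.18   0.88 ]
 [ 0.006  0.98   0.198]
 [-0.898 -0.082  0.433]]
box TCP mm [-154.7    4.8  131.3] tool axes in box
 [[ 0.433  0.009  0.901]
 [-0.078  0.997  0.028]
 [-0.898 -0.082  0.433]]
```

View pics/w11.png

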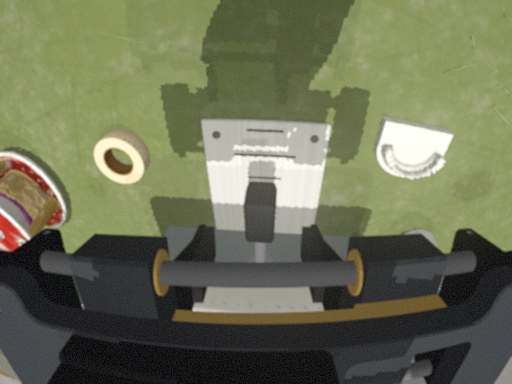

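servo_tool([
  [-0.9, -0.1, 0.5],
  [-0.9, -0.3, 0.5],
  [-0.8, -0.8, 0.5],
  [-0.5, -1, 0.3],
  [0, -1, 0],
], yaw=[0, 0, 0, 0, 0])

```text
time: 23.2
position: [0.5693, -0.1791, 0.2304]
tool_rot: [-0.178, 1.103, 0.116]
ft_force: [0.4, 0.4, -0.2]
grip_width: 0.599
```

servo_tool([
  [0, -1, 0],
  [0, -1, 0],
  [0, -1, 0],
  [0, -1, 0],
  [0, -1, 0],
], yaw=[0, 0, 0, 0, 0])

```text
time: 23.7
position: [0.5901, -0.3018, 0.2369]
tool_rot: [-0.176, 1.109, 0.116]
ft_force: [-0.3, -0.2, 0.1]
grip_width: 0.601
```

servo_tool([
  [0, -1, 0],
  [0, -1, 0],
  [0, 0, 0],
  [0, 0, 0],
  [0, 0, 0],
], yaw=[0, 0, 0, 0, 0])

```text
time: 24.2
position: [0.5991, -0.3483, 0.2408]
tool_rot: [-0.175, 1.109, 0.118]
ft_force: [0.4, 0.3, 0.4]
grip_width: 0.599
```

```bash
python3 -c "
from h import *
s=tip()
def pc(a): return np.percentile(a,[2,50,98]).round(1)
for n in ['scene','top']:
    im,d=snap(n,n+'12'); ci=ctrl.camera_info(n); B=tobox(cloud(ci,d))*1e3
    x,y,z=B[...,0],B[...,1],B[...,2]; dark=im.max(2)<60
    def rep(t,m):
        print(n,t,m.sum(), *( [pc(x[m]),pc(y[m]),pc(z[m])] if m.any() else []))
    rep('knob',(d>0)&(z>35)&(z<90)&(abs(y)<30)&(x<-82)&(x>-180))
    rep('roundcap',(d>0)&(abs(y+70)<32)&(x<20)&(x>-80)&(z>180)&(z<300))
    rep('roundtab',(d>0)&(abs(y+70)<12)&(x<-52)&(x>-80)&(z>180)&(z<300))
    rep('sqcap',(d>0)&(abs(y-70)<32)&(x<60)&(x>-80)&(z>215)&(z<300))
    d0=np.load(f'pics/{n}0_d.npy');B0=tobox(cloud(ci,d0))*1e3
    for l in ['white_cast','tape','jar']:
        print(n,l,[(np.round(r['score'],2),np.round(r['extent'])) for r in ctrl.search_frame(n,l)[:2]])
a=cv2.imread('pics/scene12.png')[130:300,200:400]; b=cv2.imread('pics/top12.png')[110:280,200:420]
cv2.imwrite('pics/c12.png',np.hstack([cv2.resize(a,(390,400),interpolation=2),cv2.resize(b,(400,400),interpolation=2)]))"
```

```text
t 24.2 p [ 0.5991 -0.3483  0.2408] rv [-0.1754  1.1092  0.1184] F [0.4 0.3 0.4] g 0.5990364517905508
 q [ 0.201  0.144  0.474  1.722 -0.424  0.964  2.619]
[[ 0.441 -0.182  0.879]
 [ 0.007  0.98   0.199]
 [-0.897 -0.081  0.434]]
box TCP mm [-148.1 -240.6  240.8] tool axes in box
 [[ 0.435  0.006  0.901]
 [-0.076  0.997  0.03 ]
 [-0.897 -0.081  0.434]]
scene knob 248 [-133.  -116.7  -87.4] [-11.3  -1.   13.4] [48.  73.6 79.2]
scene roundcap 0
scene roundtab 0
scene sqcap 73 [-24.2 -15.6  -7.2] [61.7 73.1 98.1] [237.2 259.9 270.2]
scene white_cast [(np.float64(0.75), array([227., 230., 254., 253.]))]
scene tape [(np.float64(0.75), array([336., 267., 363., 291.]))]
scene jar [(np.float64(0.75), array([290., 220., 309., 248.]))]
top knob 276 [-132.3 -109.5  -85.2] [-12.2   2.   13.2] [51.9 76.8 82.1]
top roundcap 755 [-69.7 -21.7  15.9] [-94.2 -69.5 -44.9] [187.1 193.  197.9]
top roundtab 99 [-72.3 -62.4 -52.5] [-78.6 -69.  -60.3] [189.8 195.6 199.3]
top sqcap 232 [-21.7  -7.5   6.5] [43.7 71.7 96.6] [216.6 245.3 271.9]
top white_cast [(np.float64(0.62), array([252., 244., 289., 266.]))]
top tape [(np.float64(0.77), array([375., 214., 397., 238.])), (np.float64(0.26), array([339., 152., 373., 197.]))]
top jar [(np.float64(0.59), array([214., 179., 245., 212.]))]
```

View pics/c12.png

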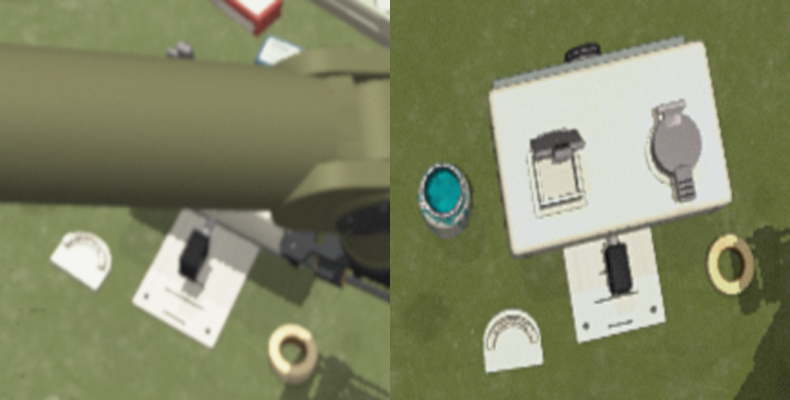

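```bash
python3 -c "
from bench import ctrl
print(ctrl.close_job())"
```

```text
the job is handed in; nothing more can be done
None
```

The job is done and handed in, with about 25 s on the robot clock. In the order asked, I pressed the round cap shut, opened the square cap to its stop, and pulled the damper rod to its middle click.

**How it went**
- **Round cap:** I pushed it down with the closed fingers from above and ended at about 24 N with the cap flat.
- **Square cap:** I pinched the tab and swung it along its arc until the force rose to about 14 N at the stop.
- **Damper rod:** The moves cannot tilt the tool directly. I drove the arm up against the wrist joint's limit until the gripper leaned about 26°. That is less than the 30 to 45° you gave, but I worked out about 6 mm of clearance to the chamber before gripping the knob and saw no contact force. I then pulled the rod 28 mm and released it.

**Last checks**
- **Round cap:** From the top camera its top is at 193 mm and its tab at 195.6 mm, the same as the square cap when it was shut.
- **Square cap:** Its tab tip is at about 272 mm high and x about -22 mm, which matches 1.15 rad.
- **Knob:** Its face is at x about -132 to -133 mm in both cameras; the middle click is at -133.
- **Loose things:** The cast, tape and jar are within about 2 to 3 pixels of where they started in the top camera.
- **Gripper:** It is open, clear of everything, with about 0 N on it.

**Checks that failed or disagreed**
- The arm hid the round cap from the scene camera at the end, so its last check is from the top camera only. An earlier scene view had shown it shut.
- The network's "jar" in the last scene picture was really the knob.
- While the arm leaned back, joint 2 read -0.302 and joint 6 read 2.053, against limits of -0.30 and 2.05. I took this as noise at the stop but could not confirm it.

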